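# Seat a test block in the transfer slide and hold its index plunger out

## Task

Load the transfer slide: push the round steel test block over the worktop, without lifting it, until it sits fully home in the V-shaped nest of the shuttle. Then pull the sprung index plunger straight up by its black knob, all the way to its stop, and finish while still holding it there with the gripper, so that a colleague can slide the loaded shuttle away. Leave the shuttle where it stands, and do not disturb the green specimen or the loupe beside it.

Things in the scene. Friction and masses are not known exactly. Their poses are not given: they have to be found in the camera images.
- block_center (a point): Centre (7 mm above the worktop) of the loose test block: a flat round disc of bright steel, 60 mm in diameter, 14 mm high, about 0.3 kg, lying flat on the worktop in front of the open side of the V nest.
- nest (a point): Where the centre of the test block must be when it touches both upright steel faces of the V nest in the shuttle; 7 mm above the worktop. x axis: level, square to the rail, from the V's open side into the V; z up. Each face is 50 degrees off the x axis; they end at about x = +3 mm, y = +-43 mm. The plunger's axis is 70 mm from this point along +x, the rail's face 90 mm.
- knob_grip (a point): Middle of the pull knob's black grip, an upright cylinder 26 mm in diameter, 30 mm high, with a thin red disc on top (24 mm in diameter, 3 mm high). Seated, this point is 71 mm above the worktop and rises with the plunger. Under the grip: a steel barrel 16 mm in diameter, then a flat lock nut 23 mm wide (top at 46 mm) on the fixed grey bracket (top at 42 mm).
- plunger (a joint): Travel of the index plunger (pin and knob, one part) in m, straight up: 0 = pin seated in the shuttle's hole, 0.018 = pulled fully up to its stop. A spring draws it down with 4 N when seated and 9 N at the stop; it returns when released. The pin, 9 mm in diameter, reaches 12 mm into the shuttle when seated.
- green_specimen: A bystander: dark green round specimen, 30 mm in diameter, 18 mm high, standing beside the slide; origin under its centre. Not to be moved.
- loupe: A bystander: black waisted round loupe, 33 mm in diameter, 35 mm high, standing on the other side of the slide; origin under its centre. Not to be moved.
- shuttle: Loose metal plate, 0.6 kg, 16 mm high, 120 mm wide, lying on the worktop in front of the fixed grey rail, which backs it. It carries the V nest. Origin under the nest point, same axes. The plunger's pin, 9 mm in diameter, goes down into its hole and locks it with about 1.5 mm of play.

How it is judged:
On the way, in this order (a step that is already met when the one before it is completed fails the run):
1. the test block is fully home in the V nest, while the plunger is still seated (horizontal distance between block_center and nest below 0.004 m and value of joint plunger below 0.004 m), for 0.2 s.
2. the plunger is pulled up to its stop by the gripper (value of joint plunger above 0.015 m and contact force between plunger and the fingers above 2 N), for 0.2 s.
At the end, for the whole second after the job is handed in: The gripper's fingers hold the knob (more than 2 N of contact) with the plunger at least 15 mm up of its 18 mm travel; the test block lies flat on the worktop with its centre within 5 mm of the nest point; the shuttle is within 6 mm of where it stood (all of step 2 and horizontal distance between block_center and nest below 0.005 m and height (world z) of block_center below 0.01 m and distance of nest from where it was at the start of the episode below 0.006 m); the arm keeps its last pose, push and grip.
It fails at once if the test block was lifted off the worktop or tipped up (height (world z) of block_center above 0.015 m or angle between block_center's own z axis and vertical above 0.3 rad).
It fails at once if the shuttle was shoved away (distance of nest from where it was at the start of the episode above 0.015 m).
It fails at once if the green specimen or the loupe was disturbed (distance of any of green_specimen, loupe from where it was at the start of the episode above 0.015 m).
It also fails if it takes over 48 s, if anything falls off the work surface, if the arm or the gripper's body presses on something with over 40 N, if the wrist force passes 120 N, or if a joint passes its speed limit or range.

## Robot

A 6-joint arm with a two-finger parallel gripper is mounted at the origin on a cart in front of the work surface, level with it; the furniture and walls round the work are solid. World frame = base frame: x ahead of the robot, y to its left, z up, the work surface at z = 0. Lengths are in m, angles in rad, forces in N, time in s.
With the tool pointing down it reaches from about 0.225 to 0.875 m from the base axis. Payload 3.4 kg.
Tool frame: the origin (TCP) lies at the very end of the fingers, on their centre line; the grasp point (between the pads) lies 19 mm behind it (manip.hold_point_z is the distance from the TCP to the grasp point, in m); z points along the fingers, x is the direction in which the jaws open and shut, and the axes are right-handed (so a half turn about z gives the same grasp; the last joint's range is limited). The gripper opens to 85 mm and grips with 20 to 120 N. Pads are 22 mm wide; open, the fingers measure 114 mm over their backs; the gripper's body (76 mm by 85 mm) begins 54 mm behind the grasp point. The pads swing forward as they close: fully open they stand 13 mm farther back than shut.
Start: joints at [1.035, 0.276, 1.505, -0, 1.361, -0.121], TCP at [0.232, 0.526, 0.231] pointing down, gripper open.
Joint ranges: [-2.89, 2.89], [-0.75, 2.08], [0.22, 2.7], [-1.18, 4.32], [0.11, 2.71], [-2.7, 2.7]. Speed limits (rad/s): [2.57, 2.57, 3.14, 3.14, 3.14, 3.14].

## Interface

Orientations are given as a unit quaternion [w, x, y, z].
In Python, from rig import telemetry, cams, manip, finder gives the robot as it stands. The module is installed in compiled form; this text tells all that it offers.
- The arm moves only by the tool carry_out, never from a script. Its argument "rows" is a list that holds one entry, the list of rows, each a list of 5 numbers: the gripper's target within -1 to 1 (fully open at 1, half-way at 0, shut at -1), then the shift along the world's x, y, z in cm, then the turn about the world's z in rad. A call has 1 to 12 rows; each row shifts and turns the commanded pose from where the row before left it; what a row does not reach is not made up. A row lasts 1/10 s, in which the tool goes at most 50 mm and 8.59 degrees, less where a joint would pass 70% of its speed; a pose out of reach is approached as far as the arm can. A call with a gripper value outside its range is refused whole. The fingers move at their own pace and stop on an object; "force" is the grip in N (left out, the last holds). Time passes only in rows, so rows that do not move let the fingers close. It gives the time, the measured TCP pose, the force and the opening at its end, in the units of the state.
- telemetry.get_state(): the state, without advancing time (a new reading comes with each control period).
- cams.get_image(name): name is "side" or "top"; returns a dict with "image" (480x640x3 uint8, red, green, blue), "camera_matrix" (3x3 intrinsics, pixels), "eye" and "attitude" of the camera in the world. Camera axes: x right, y down, z forward; pixel columns grow to the right and rows downward; lengths in m; the calibration is good to about 2 mm. A picture is of the moment at which its call begins. There is no depth.
- manip.sign_off(): hands the job in, once; it reports no verdict.
Trained networks look in a picture, given as the dict that the camera call returned (one of the last four; its "shot" number tells which), for a name from the list of things; names that differ only in an ending like _2 or _b are one class to them, and where a whole thing is asked for, a point or a joint stands for the part that bears it (a point fixed in the world has none). Each returns a list of dicts, best first, with "confidence" (0 to 1); they miss things now and then, are a little off and sometimes report something else, mostly with a low value. They report only what shows in the picture. A call takes as long as a camera call.
- finder.boxes_of(picture, thing): "xy" ([column, row] in pixels, amid what is visible of it).
The state is a dict: "clock": time; "qpos": joint angles; "qd": joint speeds; "effort": joint torques, N m; "position": TCP position; "ee_rot": TCP orientation; "contact_force": force on the tool from outside, world axes, zero at the start; "moment": the same for the moment, N m; "width": finger opening in m.
Only numpy, scipy, OpenCV 4.12 (cv2) and the standard library are available. Lean on these libraries where they do the work, as an engineer would, in place of code of your own. Each camera call takes 0.05 s, during which the arm holds its last target.

## Working session

There is one attempt and no reset: what is moved stays moved. The work goes in short steps, Python scripts to look and compute and a tool call to move; the robot and the scene stay as the last step left them, time stands still between calls to the robot, and variables do not carry over. Pictures are saved under pics/ and viewed, and the job is handed in when it is done.

Besides the shell and the picture viewer there is one more tool, called after "Call:" in YAML: its name, and indented under it one key for each argument. carry_out: Moves the arm, as the interface text tells. Its arguments: {"type":"object","properties":{"rows":{"type":"array","items":{"type":"array","items":{"type":"array","items":{"type":"number"}}}},"force":{"type":"number"}},"required":["rows"]}

```bash
mkdir -p pics; ls
python3 - <<'E'
from rig import telemetry, cams, manip, finder
import cv2
s=telemetry.get_state()
for k in s: print(k,s[k])
print(manip.hold_point_z)
for n in ("side","top"):
    p=cams.get_image(n)
    cv2.imwrite(f"pics/{n}0.png",p["image"][:,:,::-1])
    print(n,p["camera_matrix"],p["eye"],p["attitude"],p["shot"])
    for t in ["block_center","nest","knob_grip","plunger","green_specimen","loupe","shuttle"]:
        try: print(t,[(b["xy"],round(b["confidence"],2)) for b in finder.boxes_of(p,t)][:4])
        except Exception as e: print(t,e)
E
```

```text
pics
clock 0.0
qpos [ 1.03499747e+00  2.76601768e-01  1.50615957e+00 -1.65858411e-05
  1.36068836e+00 -1.21002278e-01]
qd [ 0.00064445 -0.00060426 -0.00048466  0.0001842   0.00095726  0.00035132]
effort [-1.33890262e-03 -4.16776371e+01 -2.45799816e+01 -2.56282556e-04
  1.14843503e-02  1.53212994e-05]
position [0.23146205 0.5257679  0.23042532]
ee_rot [ 4.16991855e-04  8.37555784e-01  5.46351029e-01 -8.29658869e-04]
contact_force [-0.58398868 -0.2837492  -0.07993424]
moment [ 0.02626114 -0.02384203 -0.03810947]
width 0.0851286509791994
0.0187
side [[512.37649273   0.         323.94961702]
 [  0.         512.37649273 240.70061705]
 [  0.           0.           1.        ]] [0.41562734 0.60353605 0.61894149] [ 0.05354862 -0.12943441  0.90363063 -0.40476038] 1
block_center [([404.0, 295.9], 0.79)]
nest [([312.3, 251.1], 0.67), ([407.4, 299.6], 0.63)]
knob_grip []
plunger [([297.4, 221.5], 0.93)]
green_specimen [([391.8, 219.5], 0.69)]
loupe [([393.8, 219.7], 0.66)]
shuttle [([311.4, 252.9], 0.81), ([409.3, 297.0], 0.26)]
top [[496.47289059   0.         316.33205589]
 [  0.         496.47289059 242.47560253]
 [  0.           0.           1.        ]] [ 0.48427233 -0.01430193  0.93190344] [-0.02828256  0.71721262 -0.69508345  0.04080635] 2
block_center [([279.1, 311.6], 0.63)]
nest [([306.5, 217.1], 0.96)]
knob_grip [([313.8, 202.3], 0.65)]
plunger [([309.1, 200.3], 0.58)]
green_specimen [([219.7, 236.3], 0.79)]
loupe [([373.6, 292.5], 0.64)]
shuttle [([308.6, 219.2], 0.57)]
```

View pics/side0.png

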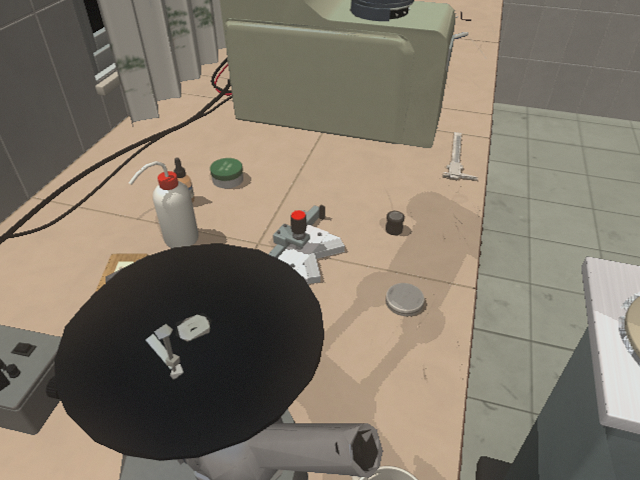

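View pics/top0.png

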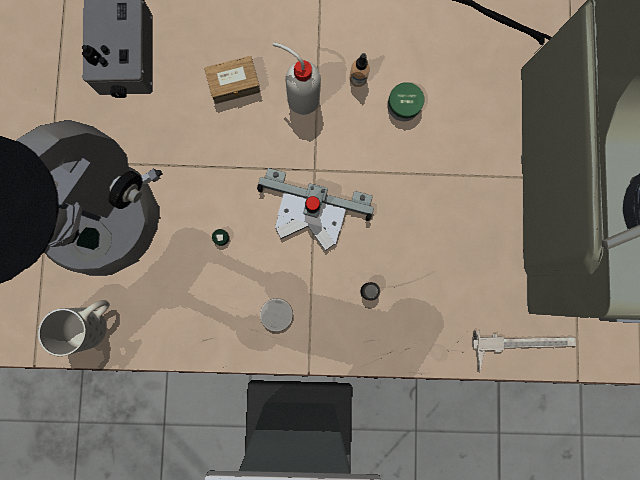

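```bash
cat > h.py <<'E'
import numpy as np, cv2
from scipy.spatial.transform import Rotation as R
from rig import telemetry, cams, manip, finder
def rot(p):
    q=p["attitude"]; return R.from_quat([q[1],q[2],q[3],q[0]]).as_matrix()
def ray(p,xy):
    K=p["camera_matrix"]; d=np.linalg.inv(K)@np.array([xy[0],xy[1],1.0]); d=rot(p)@d; return d/np.linalg.norm(d)
def onz(p,xy,z):
    d=ray(p,xy); e=np.array(p["eye"]); return e+d*(z-e[2])/d[2]
def proj(p,X):
    c=rot(p).T@(np.array(X)-p["eye"]); u=p["camera_matrix"]@c; return u[:2]/u[2]
def tri(p1,a,p2,b):
    d1,d2=ray(p1,a),ray(p2,b); e1,e2=np.array(p1["eye"]),np.array(p2["eye"])
    s=np.linalg.lstsq(np.stack([d1,-d2],1),e2-e1,rcond=None)[0]
    x,y=e1+s[0]*d1,e2+s[1]*d2
    return (x+y)/2,np.linalg.norm(x-y)
E
python3 - <<'E'
from h import *
np.set_printoptions(precision=4,suppress=True)
a=cams.get_image("side");b=cams.get_image("top")
for p in(a,b): print(rot(p)); print(p["eye"],proj(p,[0,0,0]),proj(p,[.4,-.2,0]),proj(p,[.232,.526,.231]))
for z,s,t in [("block",(405,298),(277,315)),("knobtop",(298.5,215),(312.5,203.5)),("loupe",(395,215),(370,290)),("greenS",(226,165),(406,99))]:
    print(z,onz(a,s,0.01),onz(b,t,0.01),tri(a,s,b,t))
E
```

```text
[[-0.9608 -0.1906  0.2016]
 [-0.2773  0.6388 -0.7176]
 [ 0.008  -0.7454 -0.6666]]
[0.4156 0.6035 0.6189] [701.676  344.9254] [444.9429 215.2371] [684.0002 748.2472]
[[ 0.0304 -0.9947  0.0979]
 [-0.9994 -0.0321 -0.0162]
 [ 0.0192 -0.0973 -0.9951]]
[ 0.4843 -0.0143  0.9319] [289.8539 565.2598] [405.2331 339.6443] [-103.1725  468.1107]
block [0.4386 0.0423 0.01  ] [0.4388 0.0389 0.01  ] (array([0.4387, 0.0391, 0.0066]), np.float64(0.000126832537789744))
knobtop [ 0.666  -0.1082  0.01  ] [ 0.6483 -0.0198  0.01  ] (array([ 0.6347, -0.0194,  0.086 ]), np.float64(5.321992386103266e-05))
loupe [ 0.4911 -0.1606  0.01  ] [ 0.4897 -0.1314  0.01  ] (array([ 0.4888, -0.1282,  0.0357]), np.float64(0.0016230180540668807))
greenS [ 0.8667 -0.2248  0.01  ] [ 0.8582 -0.1936  0.01  ] (array([ 0.8472, -0.1884,  0.0367]), np.float64(0.0004055231167179371))
```

Run:
```python
from h import *
a=cams.get_image("side");b=cams.get_image("top")
i=cv2.resize(b["image"][160:340,210:390],None,fx=4.4,fy=3.3*4.4/3.3*0.75,interpolation=cv2.INTER_CUBIC) if 0 else cv2.resize(b["image"][160:340,200:400],(800-133,600),interpolation=cv2.INTER_CUBIC)
i=cv2.resize(b["image"][165:315,200:400],(800,600),interpolation=cv2.INTER_CUBIC)
cv2.imwrite("pics/top1.png",i[:,:,::-1])
i=cv2.resize(a["image"][190:310,260:420],(800,600),interpolation=cv2.INTER_CUBIC)
cv2.imwrite("pics/side1.png",i[:,:,::-1])
```

```text
(no output)
```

View pics/top1.png

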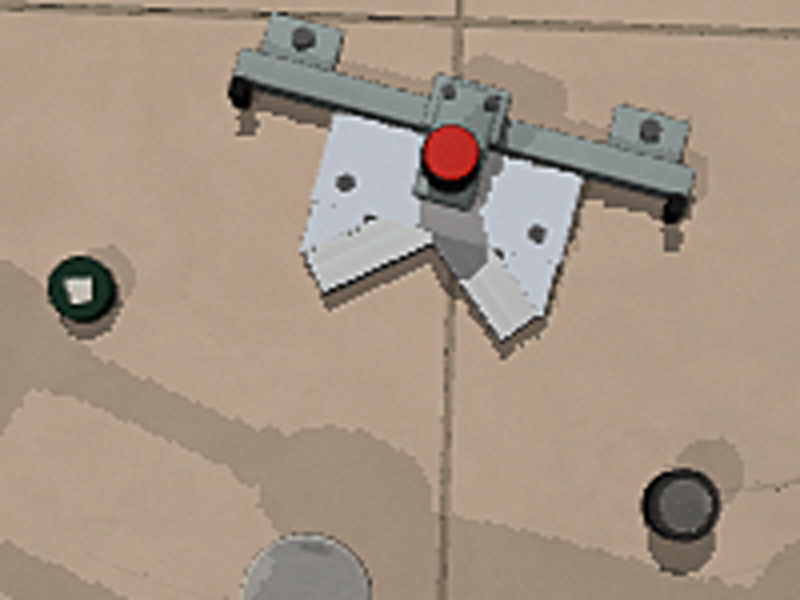

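View pics/side1.png

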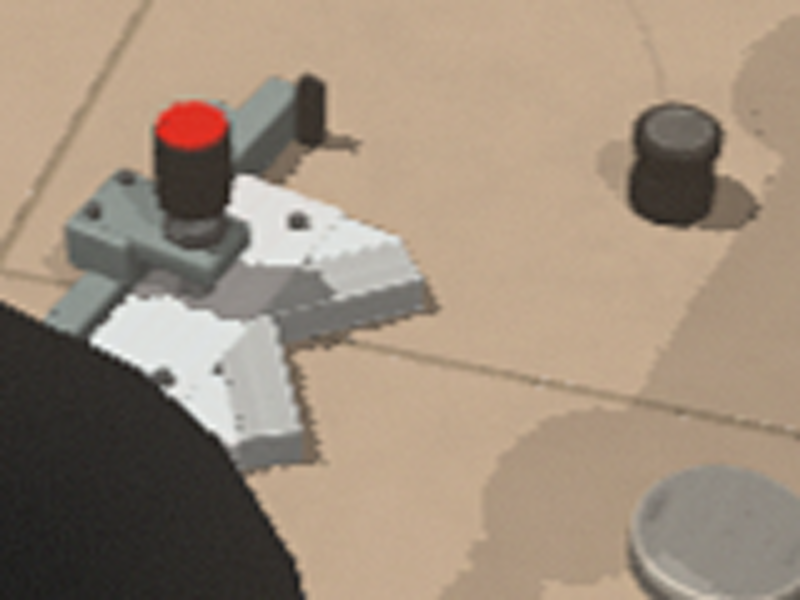

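Run:
```python
from h import *
np.set_printoptions(precision=4,suppress=True)
a=cams.get_image("side");b=cams.get_image("top")
f=lambda x,y:(200+(x+.5)/4-.5,165+(y+.5)/4-.5)
def red(p):
    im=p["image"].astype(int); m=((im[...,0]>150)&(im[...,1]<80)&(im[...,2]<80)).astype(np.uint8)
    n,l,s,c=cv2.connectedComponentsWithStats(m); return [(s[i],c[i]) for i in range(1,n) if s[i][4]>60]
ra=[c for s,c in red(a) if 250<c[0]<350][0]; rb=[c for s,c in red(b) if abs(c[1]-203)<15 and abs(c[0]-312)<15][0]
print(ra,rb,tri(a,ra,b,rb), onz(b,rb,.089))
for z in(.03,.04):
  A,B=onz(b,f(236,83),z),onz(b,f(690,200),z); d=B-A; print("rail ang",np.degrees(np.arctan2(d[0],-d[1])), np.degrees(np.arctan2(-d[0],-d[1])))
  A,B=onz(b,f(243,50),z),onz(b,f(690,165),z); d=B-A; print("rail ang",np.degrees(np.arctan2(-d[0],-d[1])))
for n,q,z in [("Ltip",(325,297),.016),("Rtip",(503,345),.016),("Lin",(433,246),.016),("Rin",(465,281),.016),("LbackTop",(333,113),.016),("Lfront",(302,250),.016),("Rback",(583,178),.016),("Rfront",(547,318),.016)]:
    print(n,onz(b,f(*q),z))
g=cv2.cvtColor(b["image"],cv2.COLOR_RGB2GRAY)
im=b["image"].astype(int); hs=im.max(2)-im.min(2)
roi=np.zeros_like(g);roi[285:345,245:310]=1
m=((hs<14)&(im.min(2)>90)).astype(np.uint8)*roi
n,l,s,c=cv2.connectedComponentsWithStats(m);k=1+s[1:,4].argmax();print("block",s[k],c[k],onz(b,c[k],.014), onz(b,(s[k][0]+(s[k][2]-1)/2,s[k][1]+(s[k][3]-1)/2),.014))
for t,z in (("loupe",.035),("green_specimen",.018)):
    r=finder.boxes_of(b,t); print(t,r[:2],onz(b,r[0]["xy"],z))
# lamp disc
for s,t in [((193,350),(-20,205))]: print(tri(a,s,b,t))
```

```text
[297.7245 214.8367] [312.374 202.855] (array([ 0.6359, -0.0191,  0.0863]), np.float64(0.00012373236949894982)) [ 0.6354 -0.0191  0.089 ]
rail ang -12.699298234900198 12.699298234900198
rail ang 12.681072923832298
rail ang -12.699298234900185 12.699298234900185
rail ang 12.681072923832268
Ltip [0.5789 0.0367 0.016 ]
Rtip [ 0.5593 -0.0464  0.016 ]
Lin [ 0.6044 -0.0125  0.016 ]
Rin [ 0.5885 -0.0279  0.016 ]
LbackTop [0.6655 0.0362 0.016 ]
Lfront [0.6005 0.0482 0.016 ]
Rback [ 0.6387 -0.0815  0.016 ]
Rfront [ 0.5725 -0.0664  0.016 ]
block [260 299  32  32 802] [275.8416 314.5399] [0.4398 0.0408 0.014 ] [0.4398 0.0414 0.014 ]
loupe [{'xy': [371.5, 294.9], 'confidence': 0.64}] [ 0.4809 -0.1311  0.035 ]Traceback (most recent call last):
  File "<stdin>", line 21, in <module>
IndexError: list index out of range
```

Run:
```python
from h import *
np.set_printoptions(precision=4,suppress=True)
a=cams.get_image("side");b=cams.get_image("top")
for t in [(-20,205),(-10,205),(-40,205)]: print("lamp",tri(a,(193,350),b,t))
print(onz(b,(220,237),.018))
print(onz(b,(58,200),.4),onz(b,(58,200),.2),onz(b,(0,282),.4),onz(b,(158,210),.03))
```

```text
lamp (array([0.5776, 0.4051, 0.2968]), np.float64(0.007011744685565266))
lamp (array([0.5808, 0.3991, 0.2874]), np.float64(0.004288288301759885))
lamp (array([0.5715, 0.4163, 0.3149]), np.float64(0.012209282305919776))
[0.5786 0.1488 0.018 ]
[0.5735 0.256  0.4   ] [0.607  0.3577 0.2   ] [0.4839 0.3096 0.4   ] [0.6232 0.2619 0.03  ]
```

Call:
carry_out:
  rows:
    - [[-0.2,0,-4,0,0.03],[-0.2,0,-4,0,0.03],[-0.2,0,-4,0,0.03],[-0.2,0,-4,0,0.03],[-0.2,0,-4,0,0.03],[-0.2,0,-4,0,0.04],[-0.2,2.6,-3.9,0,0],[-0.2,2.6,-3.9,0,0],[-0.2,2.6,-3.9,0,0],[-0.2,2.6,-3.9,0,0],[-0.2,2.6,-3.9,0,0],[-0.2,2.6,-3.9,0,0]]
  force: 60

```text
clock: 2.5
position: [0.3885, 0.0504, 0.2317]
ee_rot: [0.0, 0.782, 0.623, 0.001]
contact_force: [0.3, 1.7, 0.6]
width: 0.0343
```

Call:
carry_out:
  rows:
    - [[-0.2,0.2,0.2,-4,0],[-0.2,0,0,-4,0],[-0.2,0,0,-4,0],[-0.2,0,0,-4,0],[-0.2,0,0,-3,0],[-0.2,0,0,-2,0],[-0.2,0,0,-1,0],[-0.2,0,0,-0.5,0],[-0.2,0,0,0,0],[-0.2,0,0,0,0]]

```text
clock: 3.5
position: [0.3904, 0.0543, 0.0068]
ee_rot: [0.0, 0.782, 0.623, 0.001]
contact_force: [1.0, 0.2, 0.6]
width: 0.0342
```

Run:
```python
from h import *
a=cams.get_image("side");b=cams.get_image("top")
i=np.hstack([cv2.resize(b["image"][190:390,200:400],(400,400)),cv2.resize(a["image"][180:380,290:490],(400,400))])
cv2.imwrite("pics/c1.png",i[:,:,::-1]); print(telemetry.get_state()["position"])
```

```text
[0.39047006 0.05425477 0.00702156]
```

View pics/c1.png

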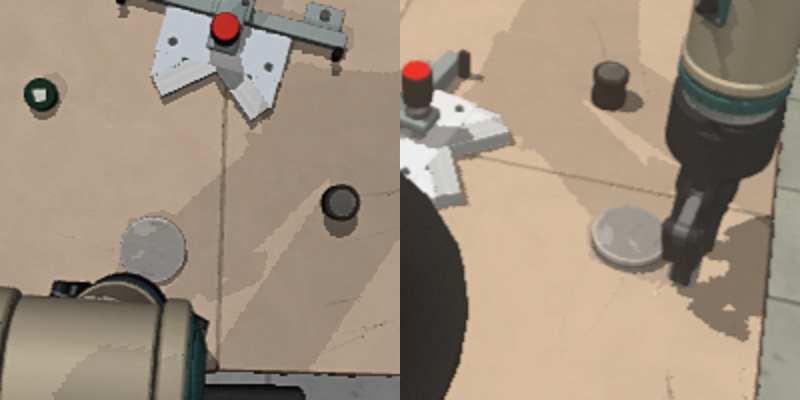

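Call:
carry_out:
  rows:
    - [[-0.2,0,-0.2,-0.3,0],[-0.2,0.7,-0.2,0,0],[-0.2,0.7,-0.2,0,0],[-0.2,1,-0.3,0,0],[-0.2,1.2,-0.4,0,0],[-0.2,1.2,-0.4,0,0],[-0.2,1.2,-0.4,0,0],[-0.2,1.2,-0.4,0,0],[-0.2,1.2,-0.4,0,0],[-0.2,1,-0.4,0,0],[-0.2,0.7,-0.3,0,0],[-0.2,0.5,-0.2,0,0]]

```text
clock: 4.8
position: [0.4965, 0.016, 0.0033]
ee_rot: [-0.0, 0.782, 0.623, 0.0]
contact_force: [-1.9, 0.6, 1.9]
width: 0.0344
```

```bash
cat > look.py <<'E'
from h import *
import sys
np.set_printoptions(precision=4,suppress=True)
a=cams.get_image("side");b=cams.get_image("top")
i=np.hstack([cv2.resize(b["image"][170:320,240:390],(400,400)),cv2.resize(a["image"][180:330,260:410],(400,400))])
cv2.imwrite("pics/%s.png"%sys.argv[1],i[:,:,::-1])
s=telemetry.get_state(); print(s["position"],s["contact_force"],s["width"])
for n,p in (("s",a),("t",b)):
    for t in ("block_center","knob_grip","shuttle"):
        for r in finder.boxes_of(p,t)[:1]: print(n,t,r["xy"],round(r["confidence"],2),onz(p,r["xy"],.01))
E
python3 look.py c2
```

```text
[0.4969 0.0159 0.0033] [ 0.6797  0.0166 -0.3076] 0.03441117993302289
s block_center [349.1, 274.8] 0.93 [0.5362 0.0176 0.01  ]
s knob_grip [299.2, 222.2] 0.67 [ 0.6581 -0.0884  0.01  ]
s shuttle [310.7, 252.5] 0.59 [ 0.6133 -0.0159  0.01  ]
t block_center [217.4, 235.9] 0.5 [0.5813 0.1552 0.01  ]
t knob_grip [314.8, 200.5] 0.74 [ 0.6542 -0.024   0.01  ]
t shuttle [308.6, 220.2] 0.86 [ 0.6164 -0.0135  0.01  ]
```

View pics/c2.png

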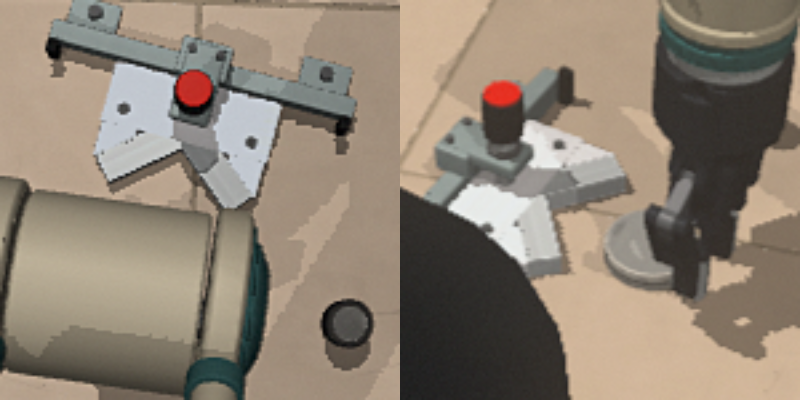

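Call:
carry_out:
  rows:
    - [[-0.2,0.6,-0.2,0,0],[-0.2,0.7,-0.2,0,0],[-0.2,0.6,-0.2,0,0],[-0.2,0.5,-0.2,0,0],[-0.2,0.3,-0.1,0,0],[-0.2,0,0,0,0],[-0.2,0,0,0,0]]

```text
clock: 5.9
position: [0.5234, 0.0071, 0.0034]
ee_rot: [0.0, 0.782, 0.623, 0.0]
contact_force: [0.3, 0.4, 0.4]
width: 0.034
```

```bash
python3 look.py c3
```

```text
[0.5231 0.0072 0.0034] [0.0455 0.4981 0.0313] 0.03409675151405766
s block_center [333.7, 266.2] 0.76 [0.566  0.0053 0.01  ]
s knob_grip [298.2, 222.8] 0.92 [ 0.6593 -0.0862  0.01  ]
s shuttle [310.1, 254.4] 0.69 [ 0.6129 -0.011   0.01  ]
t knob_grip [314.2, 201.7] 0.72 [ 0.6518 -0.0229  0.01  ]
t shuttle [305.0, 211.9] 0.83 [ 0.6319 -0.0063  0.01  ]
```

View pics/c3.png

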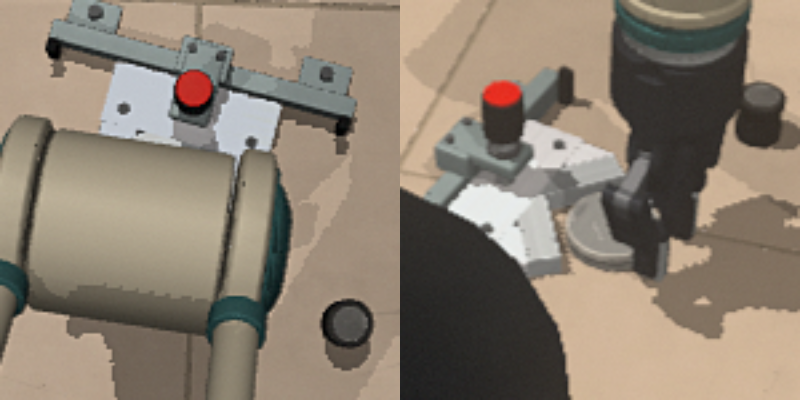

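Call:
carry_out:
  rows:
    - [[-0.2,0.2,-0.05,0,0],[-0.2,0.2,-0.05,0,0],[-0.2,0.2,-0.05,0,0],[-0.2,0.1,-0.05,0,0],[-0.2,0,0,0,0]]

```text
clock: 6.8
position: [0.5299, 0.0052, 0.0032]
ee_rot: [-0.0, 0.782, 0.623, 0.0]
contact_force: [-1.2, -0.5, -0.6]
width: 0.0345
```

Call:
carry_out:
  rows:
    - [[-0.2,0.1,-0.02,0,0],[-0.2,0,0,0,0]]

```text
clock: 7.0
position: [0.5308, 0.005, 0.0033]
ee_rot: [-0.0, 0.782, 0.623, 0.0]
contact_force: [-1.3, 1.3, 0.1]
width: 0.0341
```

Call:
carry_out:
  rows:
    - [[-0.2,0.1,-0.02,0,0],[-0.2,0,0,0,0]]

```text
clock: 7.2
position: [0.532, 0.0048, 0.0033]
ee_rot: [0.0, 0.782, 0.623, 0.0]
contact_force: [0.3, -0.4, -1.1]
width: 0.0342
```

```bash
python3 look.py c4
```

```text
[0.5319 0.0048 0.0033] [-0.7694  0.754  -0.3203] 0.034205148584838314
s block_center [328.0, 265.9] 0.56 [0.5755 0.0074 0.01  ]
s knob_grip [298.9, 222.6] 0.91 [ 0.6582 -0.0871  0.01  ]
s shuttle [309.1, 252.9] 0.73 [ 0.6156 -0.0141  0.01  ]
t knob_grip [313.7, 200.9] 0.75 [ 0.6533 -0.0219  0.01  ]
t shuttle [302.8, 206.5] 0.83 [ 0.642  -0.0018  0.01  ]
```

View pics/c4.png

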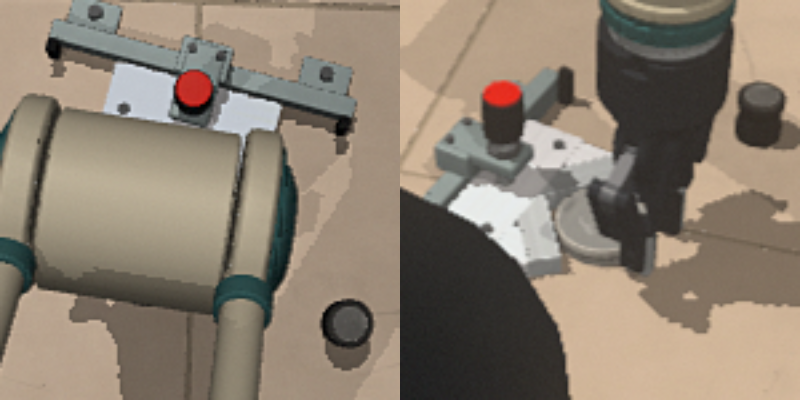

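Close to home; continue in 1 mm steps, watching for a force rise.

Call:
carry_out:
  rows:
    - [[-0.2,0.1,-0.02,0,0],[-0.2,0,0,0,0]]

```text
clock: 7.8
position: [0.5328, 0.0047, 0.0033]
ee_rot: [-0.0, 0.782, 0.623, 0.0]
contact_force: [-0.6, 0.3, 0.0]
width: 0.0346
```

Call:
carry_out:
  rows:
    - [[-0.2,0.1,-0.02,0,0],[-0.2,0,0,0,0]]

```text
clock: 8.0
position: [0.5331, 0.0046, 0.0032]
ee_rot: [-0.001, 0.782, 0.623, -0.0]
contact_force: [-2.5, 0.6, 0.9]
width: 0.034
```

Call:
carry_out:
  rows:
    - [[-0.2,0.1,-0.02,0,0],[-0.2,0,0,0,0]]

```text
clock: 8.2
position: [0.5333, 0.0046, 0.0031]
ee_rot: [-0.001, 0.782, 0.623, -0.001]
contact_force: [-5.1, 2.1, 1.7]
width: 0.0344
```

Call:
carry_out:
  rows:
    - [[-0.2,0.1,-0.02,0,0],[-0.2,0,0,0,0]]

```text
clock: 8.4
position: [0.5343, 0.0044, 0.0031]
ee_rot: [-0.001, 0.782, 0.623, -0.001]
contact_force: [-5.6, 1.1, 1.6]
width: 0.034
```

Call:
carry_out:
  rows:
    - [[-0.2,0.1,-0.02,0,0],[-0.2,0,0,0,0]]

```text
clock: 8.6
position: [0.5348, 0.0044, 0.0031]
ee_rot: [-0.002, 0.782, 0.623, -0.001]
contact_force: [-5.8, 1.4, 2.2]
width: 0.0344
```

Call:
carry_out:
  rows:
    - [[-0.2,0.1,-0.02,0,0],[-0.2,0,0,0,0]]

```text
clock: 8.8
position: [0.5349, 0.0043, 0.0029]
ee_rot: [-0.002, 0.782, 0.623, -0.002]
contact_force: [-6.5, 2.4, 3.9]
width: 0.0341
```

Call:
carry_out:
  rows:
    - [[-0.2,0.1,-0.02,0,0],[-0.2,0,0,0,0]]

```text
clock: 9.0
position: [0.535, 0.0043, 0.0029]
ee_rot: [-0.003, 0.782, 0.623, -0.002]
contact_force: [-8.3, 1.6, 4.9]
width: 0.034
```

```bash
python3 look.py c5
```

```text
[0.535  0.0043 0.0029] [-7.9538  2.3587  4.1849] 0.03398249896575502
s block_center [327.3, 266.2] 0.62 [0.5764 0.0084 0.01  ]
s knob_grip [296.2, 221.8] 0.64 [ 0.6638 -0.0879  0.01  ]
s shuttle [310.7, 254.8] 0.97 [ 0.6116 -0.0103  0.01  ]
t knob_grip [317.1, 202.6] 0.7 [ 0.6503 -0.0284  0.01  ]
t shuttle [301.0, 205.7] 0.79 [0.6434 0.0016 0.01  ]
```

View pics/c5.png

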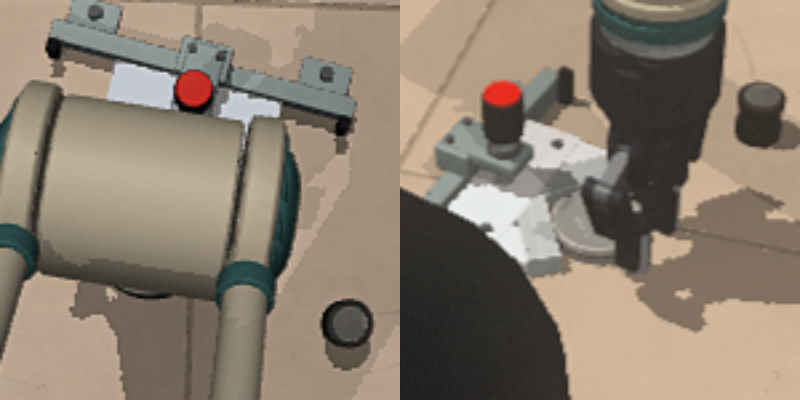

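Call:
carry_out:
  rows:
    - [[-0.2,-0.4,0.1,0,0],[-0.2,-0.8,0.2,0,0],[-0.2,-1.6,0.4,0,0],[-0.2,-2,0.5,0,0],[-0.2,-2,0.5,0,0],[-0.2,-2,0.5,0,0],[-0.2,-2,0.5,0,0],[-0.2,-1,0.2,0,0]]

```text
clock: 10.2
position: [0.4198, 0.0327, 0.0035]
ee_rot: [0.0, 0.782, 0.623, 0.0]
contact_force: [0.2, -0.0, -0.2]
width: 0.0344
```

```bash
python3 look.py c6
python3 - <<'E'
from h import *
b=cams.get_image("top")
cv2.imwrite("pics/c6z.png",cv2.resize(b["image"][165:285,240:400],(800,600),interpolation=cv2.INTER_CUBIC)[:,:,::-1])
E
```

```text
[0.4201 0.0326 0.0035] [0.2738 0.3199 0.4764] 0.03447355836968122
s block_center [334.7, 260.5] 0.96 [ 0.5681 -0.0085  0.01  ]
s knob_grip [299.7, 220.5] 0.81 [ 0.6587 -0.0934  0.01  ]
s shuttle [312.4, 251.5] 0.83 [ 0.6112 -0.0192  0.01  ]
t block_center [301.5, 241.8] 0.62 [ 0.5753 -0.0016  0.01  ]
t knob_grip [314.6, 203.2] 0.54 [ 0.649  -0.0238  0.01  ]
t shuttle [309.9, 217.9] 0.8 [ 0.6208 -0.0158  0.01  ]
```

View pics/c6.png

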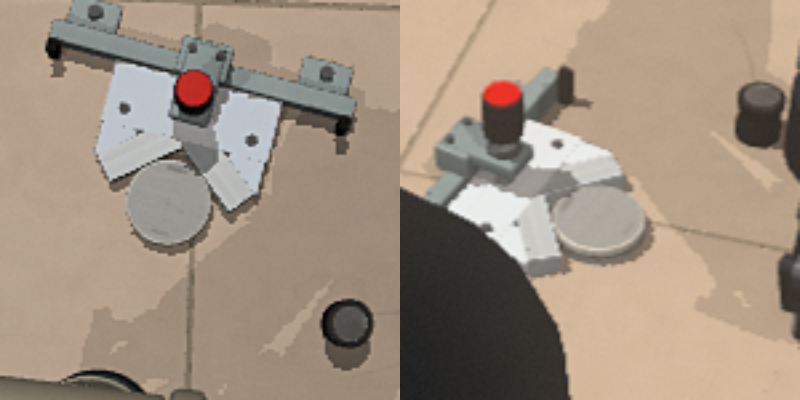

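View pics/c6z.png

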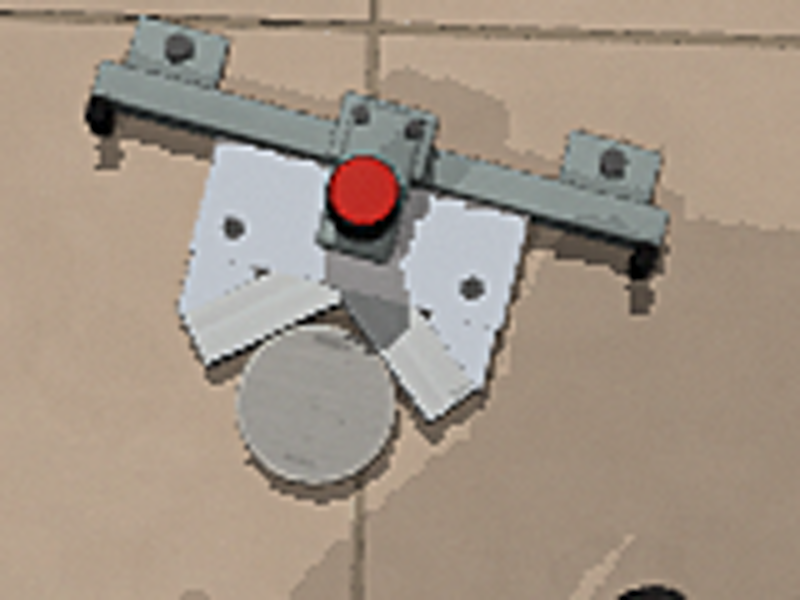

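```bash
cat > meas.py <<'E'
from h import *
np.set_printoptions(precision=4,suppress=True)
b=cams.get_image("top");a=cams.get_image("side")
im=b["image"]; g=cv2.cvtColor(im,cv2.COLOR_RGB2GRAY)
big=cv2.resize(g[165:285,240:400],None,fx=5,fy=5,interpolation=cv2.INTER_CUBIC)
c=cv2.HoughCircles(cv2.GaussianBlur(big,(0,0),2),cv2.HOUGH_GRADIENT,1,50,param1=80,param2=25,minRadius=72,maxRadius=86)
f=lambda q:(240+(q[0]+.5)/5-.5,165+(q[1]+.5)/5-.5)
for q in (c[0][:4] if c is not None else []): print("circ",q,f(q),onz(b,f(q),.014))
n=np.array([np.cos(np.radians(13)),-np.sin(np.radians(13)),0])
L,Rt=onz(b,f((208,365)),.016),onz(b,f((432,421)),.016)
print("tips",L,Rt,"nest(tips)",(L+Rt)/2-.003*n)
m=((im[...,0].astype(int)>150)&(im[...,1]<80)&(im[...,2]<80)); ys,xs=np.nonzero(m[190:215,300:325]); k=onz(b,(xs.mean()+300,ys.mean()+190),.089); print("knob",k,"nest(knob)",k-.07*n)
# predicted outline of disc at nest
ns=[0.5665,-0.0038,.014]; print(proj(b,ns))
E
python3 meas.py
```

```text
tips [0.5813 0.0362 0.016 ] [ 0.5632 -0.0474  0.016 ] nest(tips) [ 0.5693 -0.0049  0.016 ]
knob [ 0.6354 -0.0191  0.089 ] nest(knob) [ 0.5671 -0.0034  0.089 ]
[302.5171 246.3433]
```

```bash
cat > m2.py <<'E'
from h import *
np.set_printoptions(precision=4,suppress=True)
b=cams.get_image("top"); im=b["image"]; old=cv2.imread("pics/top0.png")[:,:,::-1]
# shuttle shift: white plate patches
g=lambda i:cv2.cvtColor(np.ascontiguousarray(i),cv2.COLOR_RGB2GRAY).astype(np.float32)
for nm,(y0,y1,x0,x1) in dict(left=(190,240,270,303),right=(205,252,322,350),rail=(165,200,255,300)).items():
    try:
        W=np.eye(2,3,dtype=np.float32); cc,W=cv2.findTransformECC(g(old)[y0:y1,x0:x1],g(im)[y0:y1,x0:x1],W,cv2.MOTION_TRANSLATION,(3,200,1e-6),None,3)
        print(nm,cc,W[:,2])
    except Exception as e: print(nm,e)
# disc edge fit: gradient along rays, free outline part
gg=cv2.GaussianBlur(g(im),(0,0),.7); c0=np.array([303.2,245.6])
for it in range(3):
    P=[]
    for t in np.radians(np.arange(-5,190,4)):   # below half + sides
        rr=np.arange(12,20,.1); x=(c0[0]+rr*np.cos(t)).astype(np.float32); y=(c0[1]+rr*np.sin(t)).astype(np.float32)
        v=cv2.remap(gg,x[None],y[None],cv2.INTER_CUBIC)[0]; d=np.gradient(v); k=np.argmin(d); P.append((x[k],y[k]))
    P=np.array(P); A=np.c_[2*P,np.ones(len(P))]; s=np.linalg.lstsq(A,(P**2).sum(1),rcond=None)[0]
    r=np.sqrt(s[2]+s[0]**2+s[1]**2); c0=s[:2]; print(c0,r, np.std(np.hypot(*(P-c0).T)-r), onz(b,c0,.014))
E
python3 m2.py
```

```text
left 0.9451066515800001 [ 0.0692 -0.1919]
right 0.9284128314788536 [ 0.2369 -0.5144]
rail 0.9973704938770114 [ 0.0167 -0.0376]
[303.3523 245.5476] 15.591221310527061 1.0366093411621313 [ 0.568  -0.0053  0.014 ]
[302.9164 245.4251] 15.695665028907817 0.9044227629994581 [ 0.5682 -0.0045  0.014 ]
[303.1256 245.8335] 15.361599472060306 0.8021905562839144 [ 0.5675 -0.0049  0.014 ]
```

Call:
carry_out:
  rows:
    - [[-1,1,-0.3,0,0],[-1,2,-0.5,0,0],[-1,2,-0.5,0,0],[-1,2,-0.5,0,0],[-1,1,-0.3,0,0],[-1,1,-0.3,0,0],[-1,0.5,-0.1,0,0],[-1,0.4,-0.1,0,0],[-1,0.3,-0.1,0,0],[-1,0.2,-0.05,0,0]]

```text
clock: 11.8
position: [0.5245, 0.0051, 0.0033]
ee_rot: [-0.0, 0.782, 0.623, -0.0]
contact_force: [-0.7, 0.6, -0.3]
width: -0.0
```

Call:
carry_out:
  rows:
    - [[-1,0.2,-0.05,0,0],[-1,0.1,-0.02,0,0],[-1,0,0,0,0]]

```text
clock: 12.1
position: [0.5278, 0.0043, 0.0034]
ee_rot: [-0.0, 0.782, 0.623, 0.0]
contact_force: [0.3, -0.2, -0.2]
width: 0.0001
```

Call:
carry_out:
  rows:
    - [[-1,0.2,-0.05,0,0],[-1,0,0,0,0]]

```text
clock: 12.3
position: [0.5287, 0.004, 0.0032]
ee_rot: [-0.001, 0.782, 0.623, -0.001]
contact_force: [-1.6, 0.5, 1.0]
width: -0.0002
```

Call:
carry_out:
  rows:
    - [[-1,0.1,-0.02,0,0],[-1,0.1,-0.02,0,0],[-1,0,0,0,0]]

```text
clock: 12.6
position: [0.5287, 0.004, 0.003]
ee_rot: [-0.002, 0.782, 0.623, -0.002]
contact_force: [-5.8, 1.7, 4.7]
width: -0.0
```

Call:
carry_out:
  rows:
    - [[-1,0.1,-0.02,0,0],[-1,0.1,-0.02,0,0],[-1,0,0,0,0]]

```text
clock: 12.9
position: [0.5288, 0.004, 0.0028]
ee_rot: [-0.004, 0.782, 0.623, -0.003]
contact_force: [-8.9, 2.1, 6.2]
width: -0.0002
```

Call:
carry_out:
  rows:
    - [[-1,0.1,-0.02,0,0],[-1,0.1,-0.02,0,0],[-1,0,0,0,0]]

```text
clock: 13.2
position: [0.5288, 0.004, 0.0025]
ee_rot: [-0.005, 0.782, 0.623, -0.005]
contact_force: [-10.3, 4.1, 8.6]
width: 0.0004
```

Call:
carry_out:
  rows:
    - [[-1,-0.5,0.1,0,0],[-1,-1,0.2,0,0],[-1,-2,0.5,0,0],[-1,-2,0.5,0,0],[-1,0,0,2,0],[0.2,0,0,4,0],[1,0,0,4,0],[1,0,0,4,0],[1,0,0,0,0],[1,0,0,0,0]]

```text
clock: 14.2
position: [0.4817, 0.0154, 0.1444]
ee_rot: [0.002, 0.782, 0.623, 0.001]
contact_force: [-0.9, -0.1, -0.5]
width: 0.0721
```

```bash
python3 look.py c7
python3 - <<'E'
from h import *
a=cams.get_image("side");b=cams.get_image("top")
np.set_printoptions(precision=4,suppress=True)
c=[]
for p,(x0,x1,y0,y1) in ((a,(280,320,200,235)),(b,(300,325,190,215))):
    im=p["image"].astype(int); m=((im[...,0]>150)&(im[...,1]<80)&(im[...,2]<80)); ys,xs=np.nonzero(m[y0:y1,x0:x1]); c.append((xs.mean()+x0,ys.mean()+y0)); print(len(xs),c[-1])
print(tri(a,c[0],b,c[1]))
E
```

```text
[0.4799 0.0156 0.1424] [-0.3734  0.7912 -0.4153] 0.08518937237823629
s block_center [336.6, 261.6] 0.87 [ 0.5642 -0.0068  0.01  ]
s knob_grip [299.0, 223.2] 0.58 [ 0.6575 -0.0855  0.01  ]
s shuttle [308.5, 249.6] 0.6 [ 0.6192 -0.0219  0.01  ]
t block_center [303.4, 240.6] 0.84 [ 0.5777 -0.005   0.01  ]
t knob_grip [314.6, 203.0] 0.63 [ 0.6494 -0.0237  0.01  ]
t shuttle [311.7, 218.7] 0.87 [ 0.6194 -0.0192  0.01  ]
98 (np.float64(297.7244897959184), np.float64(214.83673469387756))
133 (np.float64(312.2857142857143), np.float64(202.82706766917292))
(array([ 0.6359, -0.019 ,  0.0864]), np.float64(5.1759687301749703e-05))
```

View pics/c7.png

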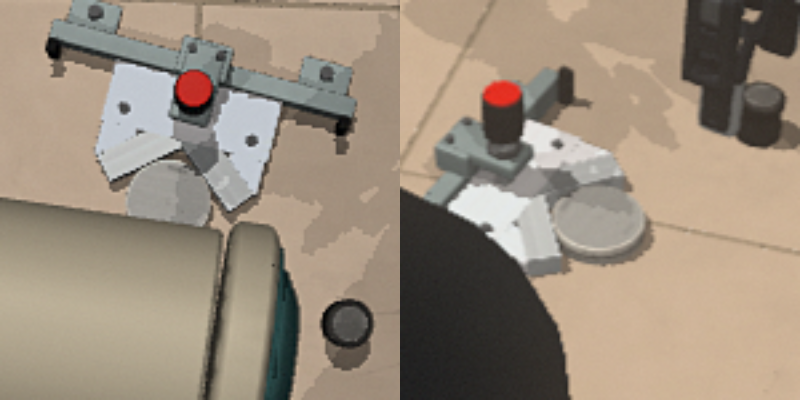

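Call:
carry_out:
  rows:
    - [[1,3,-0.7,0,0],[1,4,-0.9,0,0],[1,4,-0.9,0,0],[1,3,-0.6,0,0],[1,1.6,-0.4,0,0],[1,0,0,0,0],[1,0,0,0,0]]

```text
clock: 15.4
position: [0.6358, -0.0193, 0.1426]
ee_rot: [-0.001, 0.782, 0.623, -0.001]
contact_force: [-0.2, 0.2, -0.3]
width: 0.0853
```

Call:
carry_out:
  rows:
    - [[1,0,0,-2,0],[1,0,0,-2,0],[1,0,0,-2,0],[1,0,0,-1.5,0],[1,0,0,-0.8,0],[1,0,0,-0.5,0],[1,0,0,0,0]]

```text
clock: 16.1
position: [0.6361, -0.0192, 0.0553]
ee_rot: [-0.0, 0.782, 0.623, -0.0]
contact_force: [-0.2, 0.7, -0.4]
width: 0.0855
```

```bash
python3 look.py c8
```

```text
[ 0.6371 -0.0194  0.0562] [-0.1881 -0.2178  1.7169] 0.08534825323238791
s block_center [336.7, 262.6] 0.85 [ 0.5634 -0.0045  0.01  ]
s knob_grip [298.4, 220.9] 0.87 [ 0.6607 -0.0916  0.01  ]
s shuttle [310.6, 251.5] 0.74 [ 0.6142 -0.0183  0.01  ]
t block_center [303.6, 246.0] 0.6 [ 0.5676 -0.0057  0.01  ]
t shuttle [312.2, 222.9] 0.86 [ 0.6115 -0.0204  0.01  ]
```

View pics/c8.png

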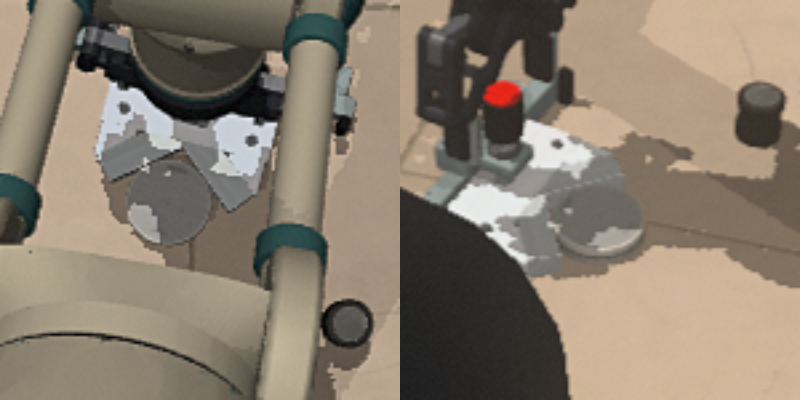

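Call:
carry_out:
  rows:
    - [[0,0,0,0,0],[-0.2,0,0,0,0],[-0.4,0,0,0,0],[-0.6,0,0,0,0],[-1,0,0,0,0],[-1,0,0,0,0],[-1,0,0,0,0],[-1,0,0,0,0]]
  force: 60

```text
clock: 17.3
position: [0.6369, -0.0188, 0.0556]
ee_rot: [-0.0, 0.782, 0.623, 0.001]
contact_force: [-0.5, 3.9, 4.0]
width: 0.0245
```

```bash
python3 look.py c9
```

```text
[ 0.6369 -0.0189  0.0556] [-0.2026  5.1607  4.0935] 0.024572076975575376
s block_center [334.2, 263.7] 0.61 [ 0.5668 -0.0007  0.01  ]
s knob_grip [304.0, 222.8] 0.71 [ 0.649  -0.0893  0.01  ]
s shuttle [308.2, 251.7] 0.88 [ 0.6181 -0.0166  0.01  ]
t block_center [303.5, 246.4] 0.76 [ 0.5668 -0.0056  0.01  ]
t shuttle [310.5, 225.1] 0.68 [ 0.6072 -0.0174  0.01  ]
```

View pics/c9.png

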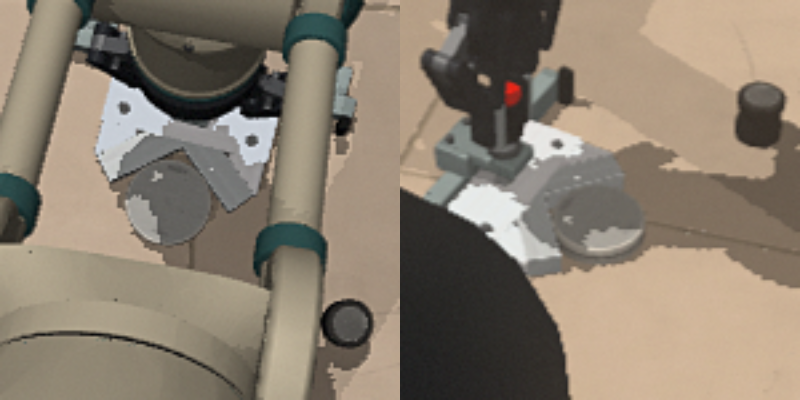

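Call:
carry_out:
  rows:
    - [[-1,0,0,0.2,0],[-1,0,0,0.2,0],[-1,0,0,0.2,0],[-1,0,0,0,0]]

```text
clock: 18.1
position: [0.6368, -0.0188, 0.0598]
ee_rot: [-0.001, 0.782, 0.623, 0.0]
contact_force: [1.7, 4.9, -6.1]
width: 0.0243
```

Call:
carry_out:
  rows:
    - [[-1,0,0,0.2,0],[-1,0,0,0.2,0],[-1,0,0,0.2,0],[-1,0,0,0.2,0],[-1,0,0,0,0]]

```text
clock: 18.6
position: [0.6368, -0.0189, 0.0673]
ee_rot: [-0.001, 0.782, 0.623, 0.0]
contact_force: [2.4, 5.3, -7.9]
width: 0.0243
```

Call:
carry_out:
  rows:
    - [[-1,0,0,0.2,0],[-1,0,0,0.1,0],[-1,0,0,0.1,0],[-1,0,0,0,0]]

```text
clock: 19.0
position: [0.6368, -0.0189, 0.0709]
ee_rot: [-0.001, 0.782, 0.623, 0.0]
contact_force: [3.7, 5.2, -7.6]
width: 0.0248
```

Call:
carry_out:
  rows:
    - [[-1,0,0,0.1,0],[-1,0,0,0.1,0],[-1,0,0,0,0]]

```text
clock: 19.3
position: [0.6368, -0.0189, 0.0728]
ee_rot: [-0.001, 0.782, 0.623, 0.0]
contact_force: [3.6, 5.0, -8.7]
width: 0.0245
```

Call:
carry_out:
  rows:
    - [[-1,0,0,0.1,0],[-1,0,0,0,0],[-1,0,0,0,0]]

```text
clock: 19.6
position: [0.6368, -0.0189, 0.0737]
ee_rot: [-0.001, 0.782, 0.623, 0.0]
contact_force: [3.7, 4.5, -10.4]
width: 0.0245
```

Call:
carry_out:
  rows:
    - [[-1,0,0,0.1,0],[-1,0,0,0,0],[-1,0,0,0,0]]

```text
clock: 19.9
position: [0.6368, -0.0188, 0.0737]
ee_rot: [-0.001, 0.782, 0.623, -0.0]
contact_force: [5.3, 5.1, -14.1]
width: 0.0242
```

```bash
python3 look.py c10; python3 m2.py
```

```text
[ 0.6368 -0.0189  0.0737] [  5.5223   4.9681 -13.7867] 0.024810213496700807
s block_center [336.1, 261.3] 0.89 [ 0.5653 -0.0073  0.01  ]
s knob_grip [303.3, 217.2] 0.58 [ 0.6553 -0.1046  0.01  ]
s shuttle [308.2, 251.8] 0.76 [ 0.618  -0.0164  0.01  ]
t block_center [304.0, 243.9] 0.61 [ 0.5715 -0.0064  0.01  ]
t shuttle [313.5, 220.6] 0.74 [ 0.6159 -0.0227  0.01  ]
left 0.4916177109393328 [-0.1716  1.1857]
right 0.5020108540172485 [-0.6829  3.5969]
rail OpenCV(4.12.0) /io/opencv/modules/video/src/ecc.cpp:589: error: (-7:Iterations do not converge) The algorithm stopped before its convergence. The correlation is going to be minimized. Images may be uncorrelated or non-overlapped in function 'findTransformECC'

[302.2334 244.3614] 16.485962983005543 1.0530578007424136 [ 0.5702 -0.0032  0.014 ]
[302.1482 243.98  ] 16.663899415337593 1.2845491434641072 [ 0.5709 -0.003   0.014 ]
[301.9989 243.7421] 16.92233040500523 1.1907898246556476 [ 0.5713 -0.0027  0.014 ]
```

View pics/c10.png

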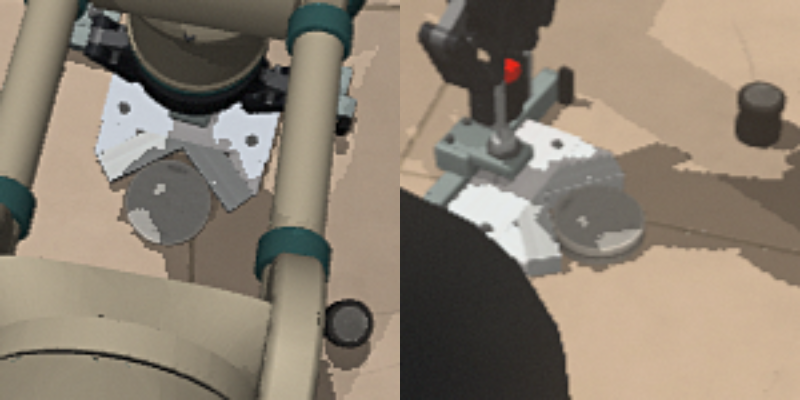

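```bash
python3 -c "
from rig import manip; print(manip.sign_off())"
```

```text
the job is handed in; nothing more can be done
None
```

I pushed the steel block into the V nest, pulled the plunger up to its stop and handed the job in with the gripper still holding the knob. The hand-in gives no verdict, so this rests on my own checks.

- **Block:** I slid it over the worktop in a cradle of part-open fingers. I then pressed it home with the fingers shut, and it stayed put while the force rose to about 11 N horizontally. A fit in the top view, taken before that last press, put its centre at about (0.568, -0.005). The nest point worked out to (0.567 to 0.569, -0.003 to -0.005), so the two agree to about 2 mm. Later pictures show it still in the V.
- **Plunger:** I gripped the knob at 60 N and raised it 18.1 mm. The last 1 mm commanded gave no more rise, and the downward pull on the tool went from about 10 N to 14 N, so it is at its stop. The finger opening stayed at 24.5 mm, which shows no sign of slipping.
- **Shuttle:** by image comparison it settled under about 1 mm towards the rail while the block was pushed home.
- **Bystanders:** the loupe looks unmoved in the pictures. The green specimen was never near the arm's path, but I did not measure either of them again at the end.

**Checks that failed or disagreed:**
- The last image fits for the block and shuttle were unreliable, because the arm and its shadows covered the view. For the final state I relied on looking at the picture.
- The finder's detections scattered by up to about 1 cm. The front corners of the V read about 3 mm farther in after the push than before, which I put down partly to measuring error.

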